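# Open the snap-fit battery cover of the bench power pack

## Task

Two power packs stand on the bench; one has its battery cover screwed down, the other has a snap-fit cover with two upright tabs. Pinch the two tabs together to free the snap-fit cover, lift it off, and set it down right way up near the middle of the black rubber mat, lowering it onto the mat before you let go.

Things in the scene. Friction and masses are not known exactly. Their poses are not given: they have to be found in the camera images.
- cover: Grey plastic snap-fit cover, 80 g, latched on a fixed aluminium pack 120x100x45 mm. Origin: mid-cover at the foot of its 18 mm deep skirts, 27 mm above the counter when seated. x along, y from tab to tab, z up. Plate 84 (x) x 68 (y) mm, 18 to 22 mm above origin: keep fingertips above that. Hooks hold it till both tabs are in; lift 20 mm straight up to clear the pack. Then it stands on its skirts.
- tab_left (a joint): Press of the cover's upright tab on its +y side towards the middle, m: 0 released, 0.008 fully in at its stop; its hook is free past about 0.005. Spring 3 N at rest, 7 N fully in. Tab centred at x 0, 24 mm wide (x), 6 thick, outer face at y = +29 mm, from the plate up to 54 mm above the cover's origin. 58 mm over both tabs, 42 mm pressed: close fingers along y from above.
- tab_right (a joint): The same for the mirrored tab on the cover's -y side (outer face at y = -29 mm): 0 released, 0.008 fully pressed in. The cover has 2 mm of sideways play on its pack. The other pack (same case and plate, four screws, a low rib, no tabs) is a bystander.
- mat: Flat black rubber mat fixed to the counter, 160 x 160 mm, 3 mm thick, lying between the two power packs. Origin: centre of its underside, at counter height; its top is 3 mm above. x and y run along its edges, z up.
Things that resemble listed ones, but are neither listed nor needed, are in the scene too. What is shaped like the cover but brown or red is not meant.

How it is judged:
By the outcome, as a careful person would: the job done as asked, in the order asked, and still so for the second after the job is handed in, with the robot touching nothing.
It also fails if it takes over 42 s, if anything falls off the work surface, if the arm or the gripper's body presses on something with over 40 N, if the wrist force passes 120 N, or if a joint passes its speed limit or range.

## Robot

A 6-joint arm with a two-finger parallel gripper is mounted at the origin on the work surface. World frame = base frame: x ahead of the robot, y to its left, z up, the work surface at z = 0. Lengths are in mm, angles in degrees, forces in N, time in s.
With the tool pointing down it reaches from about 300 to 875 mm from the base axis. Payload 4.2 kg.
Tool frame: the origin (TCP) lies between the finger pads; the fingertips stand 22 mm ahead of it and the grasp point (between the pads) lies 3 mm ahead of it; z points along the fingers, y is the direction in which the jaws open and shut (so a half turn about z gives the same grasp; the last joint's range is limited). The gripper opens to 85 mm and grips with 20 to 120 N. Pads are 22 mm wide; open, the fingers measure 114 mm over their backs; the gripper's body (76 mm by 85 mm) begins 54 mm behind the grasp point. The pads swing forward as they close: fully open they stand 13 mm farther back than shut.
Start: joints at [-65.661, 18.312, 89.639, -0, 72.044, -1.146], TCP at [247.413, -519.062, 253.338] pointing down, gripper open.
Joint ranges: [-177.97, 177.97], [-48.28, 115.42], [12.27, 149.76], [-77.06, 257.06], [2.81, 150.46], [-146.56, 146.56]. Speed limits (degrees/s): [147.25, 147.25, 180, 180, 180, 180].

## Interface

Orientations are given as [roll, pitch, yaw] about the fixed x, y, z axes, in that order (R = Rz(yaw) Ry(pitch) Rx(roll)).
In Python, from rig import arm gives the robot as it stands.
- The arm moves only by the tool play_rows, never from a script. Its argument "rows" is a list of rows, each a list of 7 numbers: the opening, from -1 (shut) to 1 (fully open), so that 0 is half open, then the shift along the tool's x, y, z each as a share of 0.1 m, from -1 to 1, then the turn, a rotation vector about the tool's x, y, z each as a share of 1.5 rad, from -1 to 1. In form: [[fingers, tx, ty, tz, wx, wy, wz], ...]. A call has 1 to 20 rows; each row is the pose to reach, as a shift and turn from the pose measured when the call began, along the tool's axes at that moment; what a row does not reach only later rows make up. A row lasts 1/12 s, in which the tool goes at most 41.7 mm and 7.16 degrees, less where a joint would pass 70% of its speed; a pose out of reach is approached as far as the arm can. A call with a number of a shift or a turn outside -1 to 1 is refused whole. A call with a gripper value outside its range is refused whole. The fingers move at their own pace and stop on an object; "force" is the grip in N (left out, the last holds). Time passes only in rows, so rows that repeat a pose let the fingers close. It gives the time, the measured TCP pose, the force and the opening at its end, in the units of the state.
- arm.get_state(): the state, without advancing time (a new reading comes with each control period).
- arm.camera(name): name is "scene" or "side" or "wrist"; returns the picture (400x640x3 uint8, red, green, blue); there is no depth.
- arm.camera_model(name): a dict with "mtx" (3x3 intrinsics, pixels), "dist" ([k1, k2, p1, p2, k3] as OpenCV has them; the pictures are not rectified), "R" (3x3) and "t" (3): a world point X has camera coordinates R X + t; the wrist camera has in their place "hand_eye" (4x4, takes a point from camera to tool coordinates, whose origin is the TCP and whose axes are the flange's). Camera axes: x right, y down, z forward; pixel columns grow to the right and rows downward; lengths in mm; the calibration is good to about 2 mm. A picture is of the moment at which its call begins: read the wrist's pose just before it. camera_model takes no time and is no camera call.
- arm.hand_in(): hands the job in, once; it reports no verdict.
The state is a dict: "t": time; "joint_pos": joint angles; "qvel": joint speeds; "effort": joint torques, N m; "ee_pos": TCP position; "tcp_rot": TCP orientation; "wrist_force": force on the tool from outside, world axes, zero at the start; "torque": the same for the moment, N m; "finger_gap": finger opening in mm.
Only numpy, scipy, OpenCV 4.12 (cv2) and the standard library are available. Lean on these libraries where they do the work, as an engineer would, in place of code of your own. Each camera call takes 0.05 s, during which the arm holds its last target.

## Working session

There is one attempt and no reset: what is moved stays moved. The work goes in short steps, Python scripts to look and compute and a tool call to move; the robot and the scene stay as the last step left them, time stands still between calls to the robot, and variables do not carry over. Pictures are saved under pics/ and viewed, and the job is handed in when it is done.

Besides the shell and the picture viewer there is one more tool, called after ">>>" by a JSON object that holds its "method" and its "body", one argument or row to a line. play_rows: Moves the arm, as the interface text tells. Shift numbers are shares of 0.1 m and turn numbers shares of 1.5 rad, none past 1 either way. Its arguments: {"type":"object","properties":{"rows":{"type":"array"},"force":{"type":"number"}},"required":["rows"]}

```bash
ls; mkdir -p pics; python3 - <<'E'
from rig import arm
import cv2,json
for n in("scene","side","wrist"):
    print(n,arm.camera_model(n))
s=arm.get_state();print(s)
for n in("scene","side","wrist"):
    cv2.imwrite(f"pics/{n}0.png",arm.camera(n)[:,:,::-1])
E
```

```text
pics
scene {'mtx': array([[430.77915611,   0.        , 320.77131232],
       [  0.        , 430.77915611, 191.51209437],
       [  0.        ,   0.        ,   1.        ]]), 'dist': array([-0.01809072,  0.        ,  0.        ,  0.        ,  0.        ]), 'R': array([[ 0.78077408,  0.62449061,  0.02008285],
       [ 0.37090022, -0.4373754 , -0.81922878],
       [-0.50281693,  0.64708132, -0.57311508]]), 't': array([-306.74741336, -151.69640733, 1172.69186275])}
side {'mtx': array([[487.0335225 ,   0.        , 331.57282744],
       [  0.        , 487.0335225 , 198.49383248],
       [  0.        ,   0.        ,   1.        ]]), 'dist': array([-0.02052951,  0.        ,  0.        ,  0.        ,  0.        ]), 'R': array([[-0.74570286, -0.66627389,  0.00251782],
       [-0.47230763,  0.52594021, -0.70732764],
       [ 0.46994972, -0.52864543, -0.70688137]]), 't': array([ 282.30839872,  250.54452304, 1056.85349575])}
wrist {'mtx': array([[280.15742048,   0.        , 321.51041942],
       [  0.        , 280.15742048, 199.25038929],
       [  0.        ,   0.        ,   1.        ]]), 'dist
[... 391 characters left out ...]
000000e+00,
         1.00000000e+00]])}
{'t': 0.0, 'joint_pos': array([-6.56626395e+01,  1.83521500e+01,  8.97075483e+01, -1.26677329e-03,
        7.20442498e+01, -1.14274109e+00]), 'qvel': array([-0.09284957,  0.03694462,  0.06363187,  0.06523955, -0.1062718 ,
       -0.04666566]), 'effort': array([ 2.16188950e-03, -4.15507007e+01, -2.34159994e+01,  3.25504170e-04,
        8.20504938e-03,  2.02812964e-05]), 'ee_pos': array([ 247.20335662, -518.65410829,  252.46938556]), 'tcp_rot': array([-1.79896048e+02, -8.68940602e-04,  2.54804925e+01]), 'wrist_force': array([-0.13011876,  0.38685542,  1.04327824]), 'torque': array([-0.09471879, -0.01502049,  0.04220252]), 'finger_gap': 85.35751958241278}
```

View pics/scene0.png

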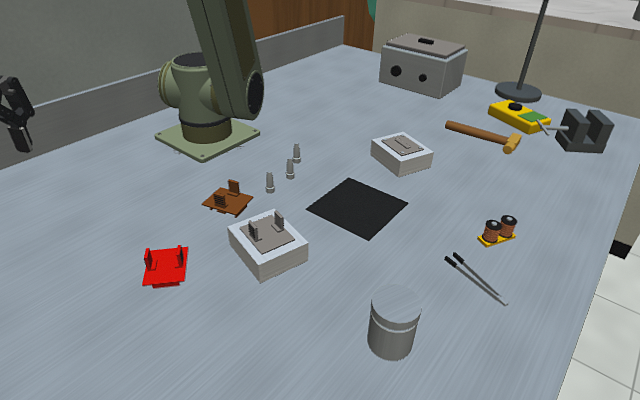

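View pics/side0.png

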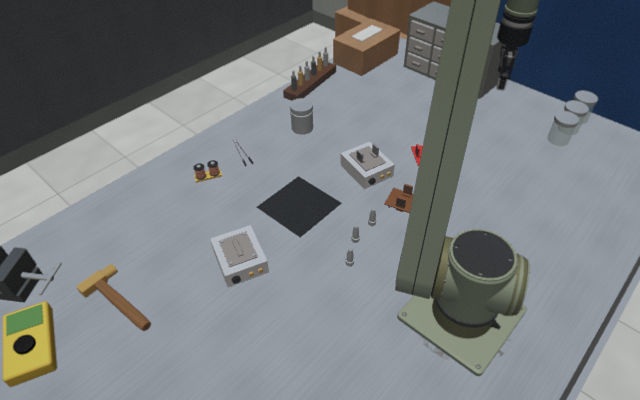

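View pics/wrist0.png

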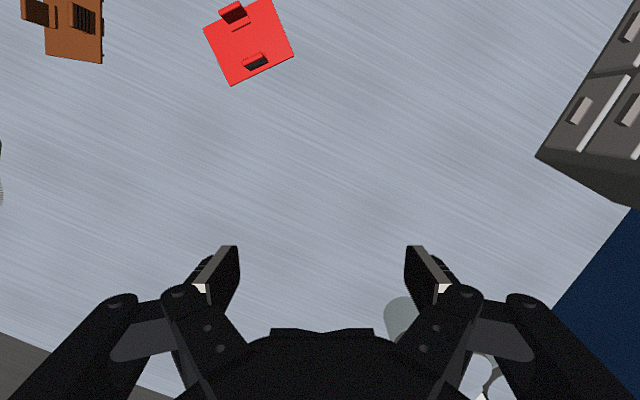

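The target pack is at about (268,240) in the scene view and (368,162) in the side view. The mat is at about (357,208) in scene and (299,206) in side. The brown and red covers are decoys, so I'll leave them alone. Next I'll enlarge both views.

```bash
python3 - <<'E'
import cv2
a=cv2.imread("pics/scene0.png");b=cv2.imread("pics/side0.png")
cv2.imwrite("pics/c1.png",cv2.resize(a[195:285,215:325],None,fx=7,fy=6.6,interpolation=cv2.INTER_CUBIC) if 0 else cv2.resize(a[200:285,220:320],None,fx=7,fy=7,interpolation=cv2.INTER_CUBIC))
cv2.imwrite("pics/c2.png",cv2.resize(b[130:200,330:410],None,fx=8,fy=8,interpolation=cv2.INTER_CUBIC))
cv2.imwrite("pics/c3.png",cv2.resize(a[170:250,295:420],None,fx=6,fy=6,interpolation=cv2.INTER_CUBIC))
cv2.imwrite("pics/c4.png",cv2.resize(b[170:245,250:350],None,fx=7,fy=7,interpolation=cv2.INTER_CUBIC))
E
```

```text
(no output)
```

View pics/c1.png

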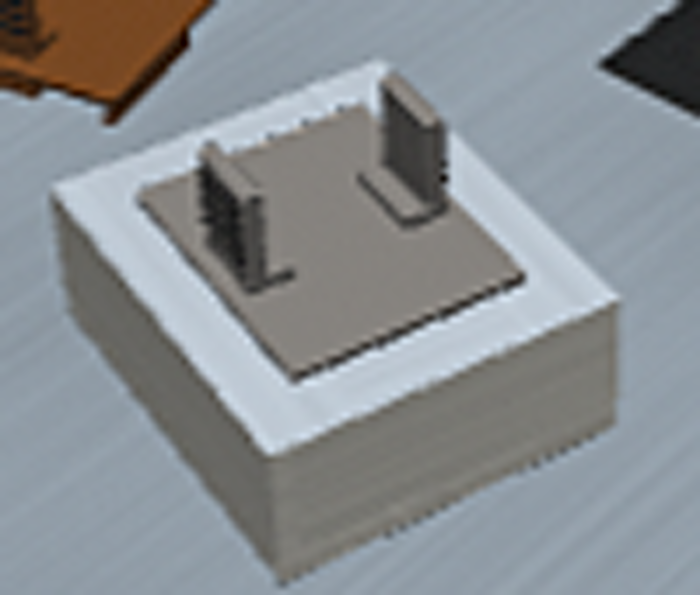

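View pics/c2.png

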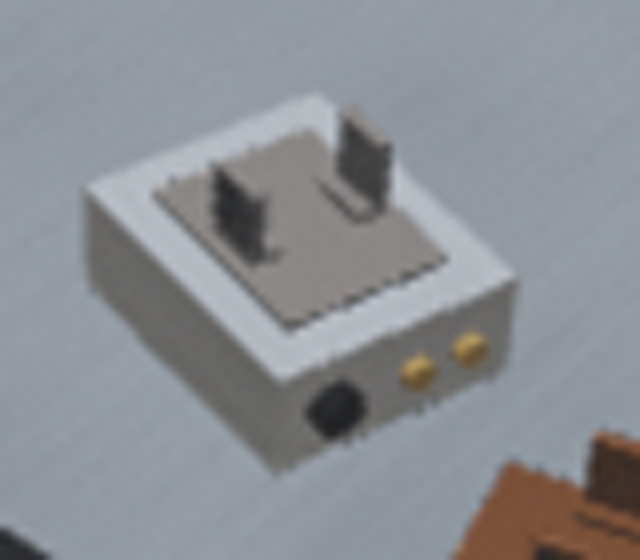

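View pics/c3.png

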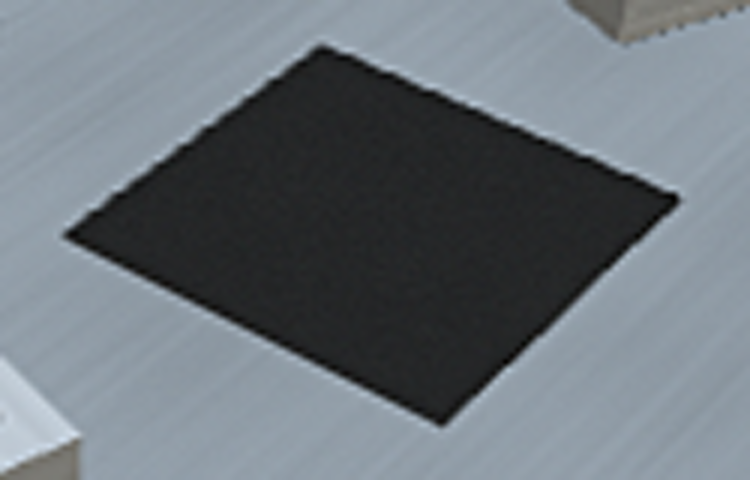

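View pics/c4.png

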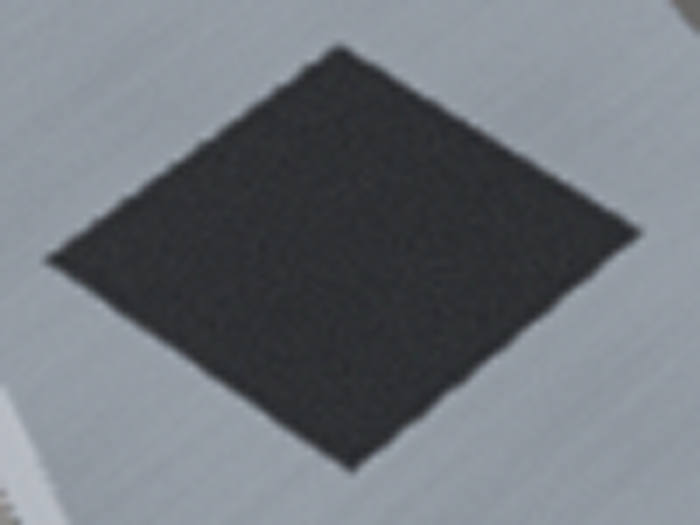

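```bash
cat > h.py <<'E'
import numpy as np,cv2
from rig import arm
def und(n,p):
    m=arm.camera_model(n);return cv2.undistortPoints(np.array(p,float).reshape(-1,1,2),m["mtx"],m["dist"]).reshape(-1,2)
def tri(p,q):
    P=[np.hstack([arm.camera_model(n)["R"],arm.camera_model(n)["t"].reshape(3,1)]) for n in("scene","side")]
    X=cv2.triangulatePoints(P[0],P[1],und("scene",p).T,und("side",q).T);return (X[:3]/X[3]).T
def crop(p,f,o): return (np.array(p,float)+.5)/f-.5+np.array(o)
E
python3 - <<'E'
from h import *
np.set_printoptions(precision=1,suppress=True)
s=crop([(52,190),(383,65),(617,302),(272,455),(140,193),(362,108),(524,277),(295,380),(234,172),(414,100)],7,(220,200))
d=crop([(517,280),(282,382),(85,188),(318,95),(447,260),(290,328),(155,192),(312,130),(368,128),(241,187)],8,(330,130))
X=tri(s,d);print(X)
m=crop([(65,236),(322,45),(681,200),(442,427)],6,(295,170));n=crop([(643,232),(351,471),(44,260),(339,44)],7,(250,170))
M=tri(m,n);print(M)
for A in(X[:4],X[4:8],M):
    print(A.mean(0),[np.linalg.norm(A[i]-A[i-1]) for i in range(4)],[np.degrees(np.arctan2(*(A[i]-A[i-1])[1::-1])) for i in range(4)])
v=X[9]-X[8];print(v,np.degrees(np.arctan2(v[1],v[0])),np.linalg.norm(v),(X[8]+X[9])/2)
E
```

```text
[[ 376.9 -257.    43.5]
 [ 404.9 -162.1   43.4]
 [ 519.2 -195.    43.6]
 [ 491.2 -289.8   44.3]
 [ 398.8 -245.8   47.1]
 [ 417.4 -182.4   46.7]
 [ 497.2 -206.2   47.1]
 [ 478.7 -270.    46.6]
 [ 440.9 -250.6   79.5]
 [ 454.  -199.    77.8]]
[[415.5 -80.5   1. ]
 [413.6  78.6   1.7]
 [572.7  80.8   0.9]
 [574.7 -79.2   1.3]]
[ 448.  -226.    43.7] [np.float64(118.97935036241955), np.float64(99.00544854341112), np.float64(119.01132453366472), np.float64(98.90644142877771)] [np.float64(164.00196102371876), np.float64(73.57118515216932), np.float64(-16.046789445197895), np.float64(-106.44900839617252)]
[ 448.  -226.1   46.9] [np.float64(83.51570738036064), np.float64(66.03303675101073), np.float64(83.34995977862292), np.float64(66.44153835815855)] [np.float64(163.1282502091309), np.float64(73.70021173852518), np.float64(-16.592524174420635), np.float64(-106.15976930569587)]
[494.1  -0.1   1.2] [np.float64(159.15561708635116), np.float64(159.10050580441646), np.float64(159.0655414733741), np.float64(160.00176990761554)] [np.float64(-179.5138762823047), np.float64(90.68385229597159), np.float64(0.8110039413940782), np.float64(-89.28346674635561)]
[13.1 51.6 -1.7] 75.70322103337017 53.23224399536003 [ 447.4 -224.8   78.6]
```

Both views agree with the given sizes: the cover is at (448,-226), its y axis at 73.6°, and the mat centre at (494,0) with yaw near 0.5°. Heights read 1.5–2 mm low against the text. I'll move above the cover now.

>>> {"method": "play_rows", "body": {
  "rows": [
    [1,0.5,-0.29,0,0,0,0],
    [1,1,-0.58,0,0,0,0],
    [1,1,-0.58,0,0,0,0],
    [1,1,-0.58,0,0,0,0]
  ],
  "force": 40
}}

```text
t: 0.48
ee_pos: [314.6, -418.9, 252.6]
tcp_rot: [-179.8, -0.1, 25.7]
wrist_force: [-0.7, 0.7, -0.7]
finger_gap: 85.4
```

>>> {"method": "play_rows", "body": {
  "rows": [
    [1,0.5,-0.29,0,0,0,0],
    [1,1,-0.58,0,0,0,0],
    [1,1,-0.58,0,0,0,0],
    [1,1,-0.58,0,0,0,0]
  ]
}}

```text
t: 0.82
ee_pos: [381.9, -319.1, 253.0]
tcp_rot: [-179.6, -0.3, 26.0]
wrist_force: [-0.0, -0.0, -0.1]
finger_gap: 85.1
```

>>> {"method": "play_rows", "body": {
  "rows": [
    [1,0.4,-0.29,0.2,0,0,0.08],
    [1,1,-0.58,0.4,0,0,0.16],
    [1,1,-0.58,0.5,0,0,0.24],
    [1,1,-0.58,0.5,0,0,0.32],
    [1,1,-0.58,0.5,0,0,0.4],
    [1,1,-0.58,0.5,0,0,0.489],
    [1,1,-0.58,0.5,0,0,0.489],
    [1,1,-0.58,0.5,0,0,0.489]
  ]
}}

```text
t: 1.48
ee_pos: [446.3, -223.2, 203.6]
tcp_rot: [-179.6, 0.1, -15.9]
wrist_force: [0.2, 1.1, 0.3]
finger_gap: 85.6
```

```bash
python3 - <<'E'
from h import *
s=arm.get_state();print(s)
im=arm.camera("wrist")[:,:,::-1].copy();cv2.imwrite("pics/w1.png",im)
np.save("w1.npy",np.r_[s["ee_pos"],s["tcp_rot"]])
E
```

```text
{'t': 1.4833, 'joint_pos': array([-28.13298838,  13.8253525 , 103.69701303,   0.44616649,
        62.62899479,  77.55863902]), 'qvel': array([-0.25058627, -0.31399157, -0.12396434,  0.09721703, -0.02098345,
       -1.38572414]), 'effort': array([ 2.46492522e-01, -3.51951778e+01, -2.15140378e+01,  3.65805638e-02,
        1.24180550e-02,  2.08275374e-01]), 'ee_pos': array([ 446.26068079, -223.24713084,  203.62118555]), 'tcp_rot': array([-1.79580856e+02,  6.32541278e-02, -1.58970454e+01]), 'wrist_force': array([0.21757811, 1.13536055, 0.32995422]), 'torque': array([ 0.01945589, -0.04783579,  0.0322255 ]), 'finger_gap': 85.57834071170987}
```

View pics/w1.png

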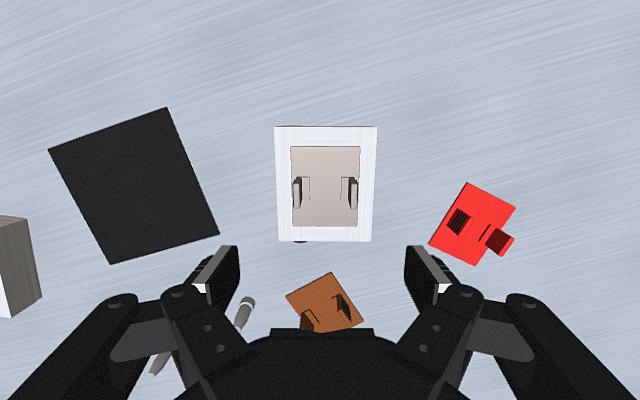

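The wrist view shows the grey cover centred at about (325,187), square to the jaws, with its tabs at (297,192) and (352,192). I'll check my estimate against it.

```bash
cat >> h.py <<'E'
from scipy.spatial.transform import Rotation as Rn
def ray(px,pose,z):
    m=arm.camera_model("wrist");H=m["hand_eye"];R=Rn.from_euler("xyz",pose[3:],degrees=True).as_matrix()
    u=np.c_[und("wrist",px),np.ones(len(px))]
    d=(R@(H[:3,:3]@u.T)).T;o=R@H[:3,3]+pose[:3]
    return o+d*((z-o[2])/d[:,2])[:,None]
E
python3 - <<'E'
from h import *
im=cv2.imread("pics/w1.png");cv2.imwrite("pics/w1c.png",cv2.resize(im[115:250,265:385],None,fx=4.4,fy=4.4,interpolation=cv2.INTER_CUBIC))
p=np.load("w1.npy")
np.set_printoptions(precision=1,suppress=True)
A=ray([(290.5,146.5),(360.5,146.5),(358.5,227),(291.5,227)],p,49);print(A,A.mean(0))
A=ray([(48,149),(166,107),(220,234),(110,265)],p,3);print(A,A.mean(0))
E
```

```text
[[ 497.4 -205.5   49. ]
 [ 478.9 -270.9   49. ]
 [ 398.1 -249.1   49. ]
 [ 417.2 -181.2   49. ]] [ 447.9 -226.7   49. ]
[[572.   78.    3. ]
 [574.1 -79.3   3. ]
 [416.  -81.7   3. ]
 [413.8  77.2   3. ]] [494.   -1.5   3. ]
```

View pics/w1c.png

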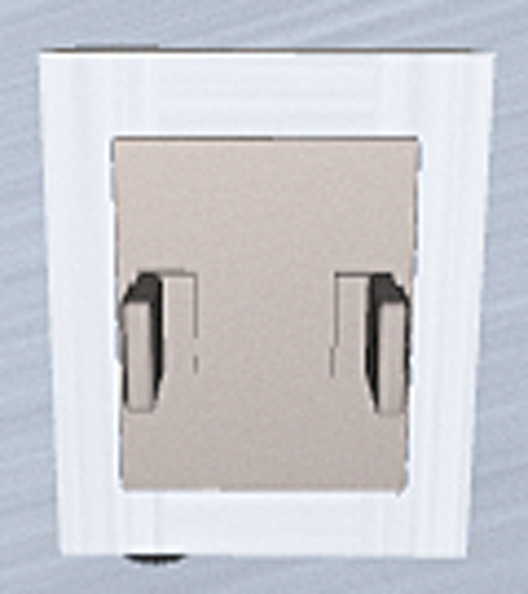

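The wrist view agrees, giving the cover at (447.9,-226.7) and the mat at (494,-1.5). I'll descend with a check partway.

>>> {"method": "play_rows", "body": {
  "rows": [
    [1,0.025,0.025,0.3,-0.005,0,0.006],
    [1,0.025,0.025,0.6,-0.005,0,0.006],
    [1,0.025,0.025,0.9,-0.005,0,0.006],
    [1,0.025,0.025,0.9,-0.005,0,0.006],
    [1,0.025,0.025,0.9,-0.005,0,0.006]
  ]
}}

```text
t: 1.95
ee_pos: [447.3, -225.8, 113.1]
tcp_rot: [-180.0, 0.2, -16.4]
wrist_force: [0.2, 0.4, 1.1]
finger_gap: 85.9
```

```bash
python3 - <<'E'
from h import *
s=arm.get_state();print(s["ee_pos"],s["tcp_rot"],s["wrist_force"])
cv2.imwrite("pics/w2.png",arm.camera("wrist")[:,:,::-1])
E
```

```text
[ 447.27905508 -225.82513454  113.07607263] [-179.97756366    0.22265175  -16.35981729] [0.15438735 0.38404039 1.10875828]
```

View pics/w2.png

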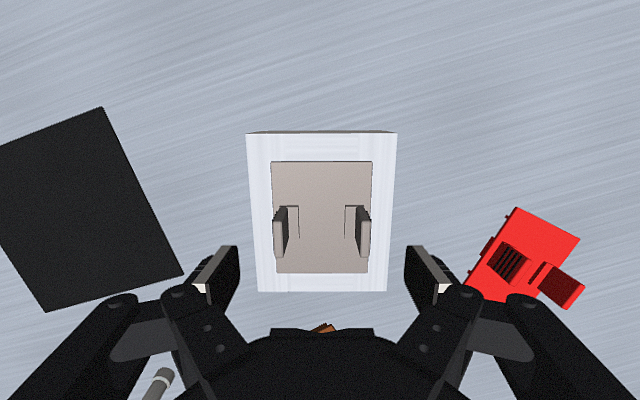

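The cover is centred between the fingers, with tabs at (280,232) and (362,232). I'll lower to TCP z≈75, which puts the fingertips about 4 mm or more above the plate.

>>> {"method": "play_rows", "body": {
  "rows": [
    [1,0.005,0.004,0.2,0,-0.002,0],
    [1,0.005,0.004,0.38,0,-0.002,0],
    [1,0.005,0.004,0.38,0,-0.002,0]
  ]
}}

```text
t: 2.25
ee_pos: [448.5, -227.0, 76.2]
tcp_rot: [180.0, 0.3, -16.3]
wrist_force: [-0.4, 0.7, 0.8]
finger_gap: 85.6
```

>>> {"method": "play_rows", "body": {
  "rows": [
    [0.3,0,0,0,0,0,0],
    [0.2,0,0,0,0,0,0],
    [0.1,0,0,0,0,0,0],
    [0,0,0,0,0,0,0],
    [-0.1,0,0,0,0,0,0],
    [-0.2,0,0,0,0,0,0],
    [-0.3,0,0,0,0,0,0],
    [-0.4,0,0,0,0,0,0],
    [-0.4,0,0,0,0,0,0],
    [-0.4,0,0,0,0,0,0]
  ]
}}

```text
t: 3.08
ee_pos: [450.0, -227.7, 79.4]
tcp_rot: [179.9, -0.0, -16.3]
wrist_force: [-1.2, 1.2, 14.1]
finger_gap: 38.3
```

```bash
python3 - <<'E'
from h import *
s=arm.get_state();print(s["ee_pos"],s["tcp_rot"],s["wrist_force"],s["finger_gap"])
cv2.imwrite("pics/w3.png",arm.camera("wrist")[:,:,::-1])
b=arm.camera("side")[:,:,::-1]
cv2.imwrite("pics/s3.png",cv2.resize(b[60:210,300:450],None,fx=4,fy=4,interpolation=cv2.INTER_CUBIC))
E
```

```text
[ 450.02162663 -227.7432096    79.39470361] [ 1.79930573e+02 -3.98434858e-02 -1.63396669e+01] [-1.17250109  1.21068838 14.05816103] 38.25152365708693
```

View pics/w3.png

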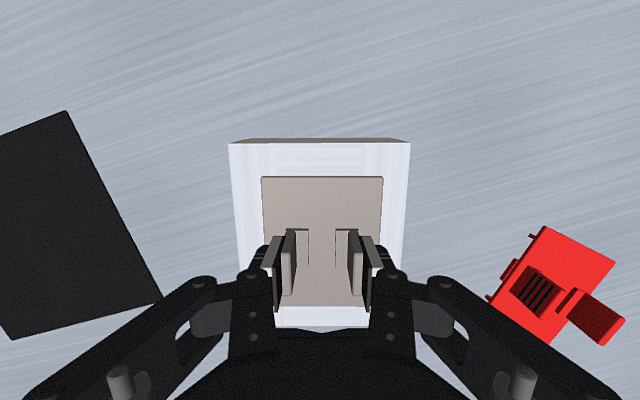

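View pics/s3.png

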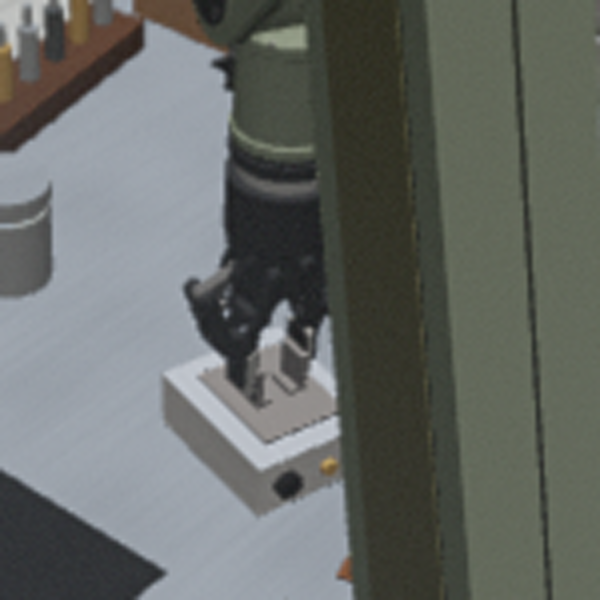

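```bash
python3 - <<'E'
import cv2
a=cv2.imread("pics/w3.png");cv2.imwrite("pics/w3c.png",cv2.resize(a[160:345,220:420],None,fx=3.9,fy=3.2,interpolation=cv2.INTER_CUBIC))
from h import *
b=arm.camera("scene")[:,:,::-1]
cv2.imwrite("pics/sc3.png",cv2.resize(b[180:285,215:325],None,fx=5.5,fy=5.5,interpolation=cv2.INTER_CUBIC))
E
```

```text
(no output)
```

View pics/w3c.png

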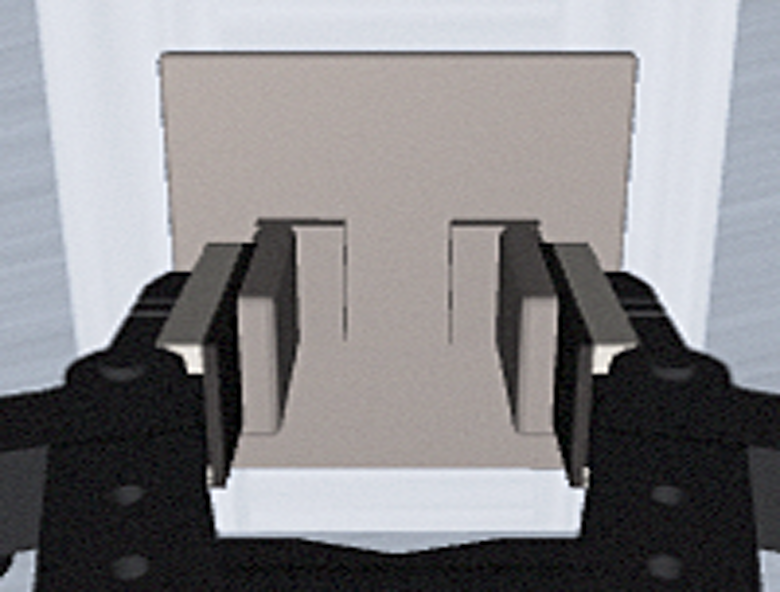

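View pics/sc3.png

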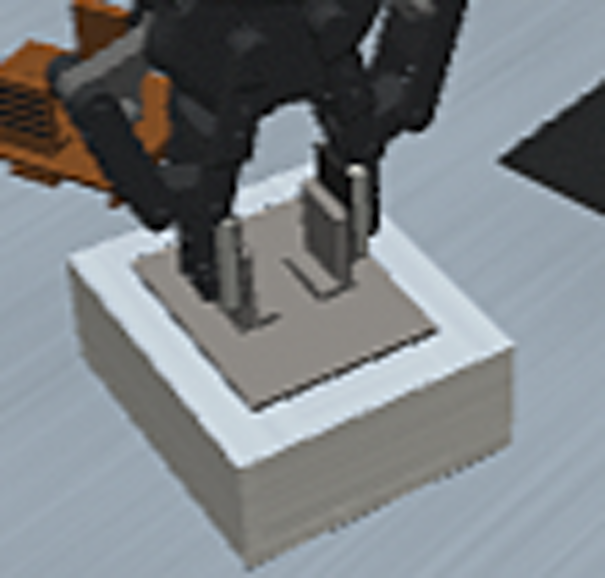

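Both tabs are pinched to their stops and the pads are centred. The tips are about 7 mm above the plate; the 14 N upward force is friction from the pads swinging forward as they close. I'll lift straight up, slowly at first.

>>> {"method": "play_rows", "body": {
  "rows": [
    [-0.4,0,0,-0.05,0,0,0],
    [-0.4,0,0,-0.1,0,0,0],
    [-0.4,0,0,-0.15,0,0,0],
    [-0.4,0,0,-0.2,0,0,0],
    [-0.4,0,0,-0.3,0,0,0],
    [-0.4,0,0,-0.4,0,0,0],
    [-0.4,0,0,-0.5,0,0,0],
    [-0.4,0,0,-0.5,0,0,0]
  ]
}}

```text
t: 3.9
ee_pos: [451.3, -228.4, 131.8]
tcp_rot: [179.9, -0.3, -16.3]
wrist_force: [-0.1, 0.1, -0.5]
finger_gap: 38.5
```

```bash
python3 - <<'E'
from h import *
s=arm.get_state();print(s["ee_pos"],s["tcp_rot"],s["wrist_force"],s["finger_gap"])
a=arm.camera("wrist")[:,:,::-1];b=arm.camera("scene")[:,:,::-1]
cv2.imwrite("pics/m4.png",np.vstack([cv2.resize(a[100:350,120:520],(640,400)),]))
cv2.imwrite("pics/sc4.png",cv2.resize(b[150:285,195:345],None,fx=4.4,fy=4.4,interpolation=cv2.INTER_CUBIC))
E
```

```text
[ 451.31162484 -228.38121009  131.83664721] [179.87742688  -0.30377094 -16.34123686] [-0.10931042  0.05191003 -0.53458155] 38.47827486962007
```

View pics/m4.png

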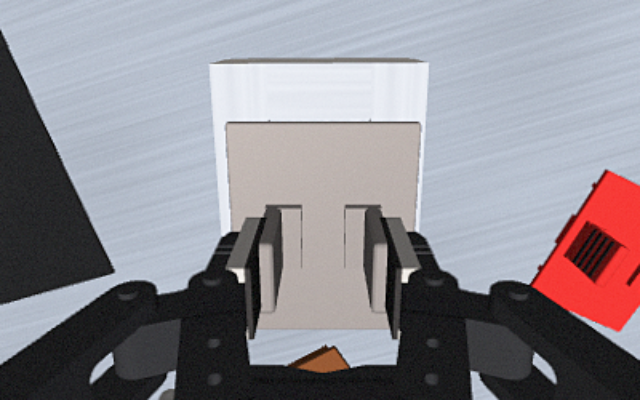

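View pics/sc4.png

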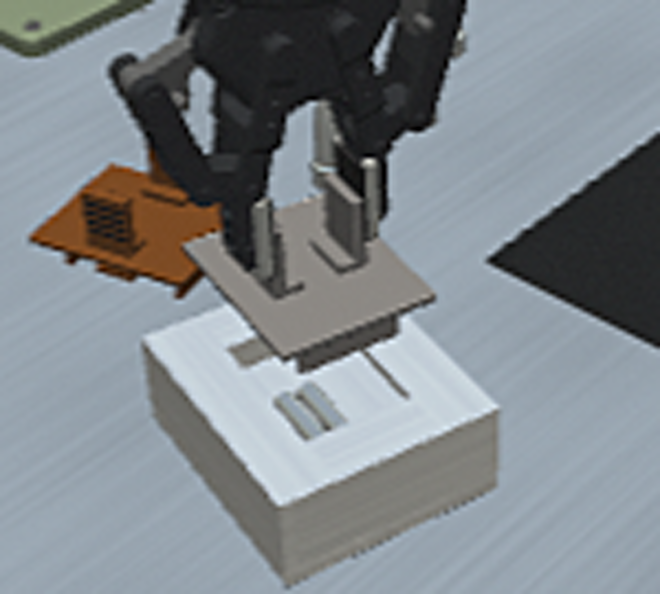

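The cover is free and held level about 34 mm above the pack. I'll carry it to the mat, turning it square on the way.

>>> {"method": "play_rows", "body": {
  "rows": [
    [-0.4,-0.01,-0.12,0,0,0,0],
    [-0.4,-0.03,-0.32,0,0,0,0],
    [-0.4,-0.05,-0.55,0,0,0,0],
    [-0.4,-0.07,-0.77,0,0,0,0],
    [-0.4,-0.09,-0.99,0,0,0,0]
  ]
}}

```text
t: 4.42
ee_pos: [469.0, -128.4, 129.2]
tcp_rot: [179.9, -0.0, -16.4]
wrist_force: [0.5, 0.0, -0.9]
finger_gap: 37.9
```

>>> {"method": "play_rows", "body": {
  "rows": [
    [-0.4,-0.02,-0.22,0,0,0,0],
    [-0.4,-0.04,-0.44,0,0,0,0],
    [-0.4,-0.06,-0.66,0,0,0,0],
    [-0.4,-0.08,-0.85,0,0,0,0],
    [-0.4,-0.09,-0.95,0,0,0,0],
    [-0.4,-0.09,-0.95,0,0,0,0]
  ]
}}

```text
t: 4.92
ee_pos: [487.0, -32.7, 128.7]
tcp_rot: [180.0, 0.0, -16.2]
wrist_force: [0.5, 0.1, -0.2]
finger_gap: 37.7
```

>>> {"method": "play_rows", "body": {
  "rows": [
    [-0.4,0,-0.1,0.08,0,0,-0.04],
    [-0.4,0,-0.2,0.2,0,0,-0.09],
    [-0.4,0,-0.33,0.32,0,0,-0.14],
    [-0.4,0,-0.33,0.44,0,0,-0.19],
    [-0.4,0,-0.33,0.5,0,0,-0.19],
    [-0.4,0,-0.33,0.5,0,0,-0.19]
  ]
}}

```text
t: 5.42
ee_pos: [494.9, -1.6, 77.2]
tcp_rot: [180.0, 0.3, -0.0]
wrist_force: [0.2, -0.2, -1.1]
finger_gap: 37.7
```

```bash
python3 - <<'E'
from h import *
s=arm.get_state();print(s["ee_pos"],s["tcp_rot"],s["wrist_force"],s["finger_gap"])
a=arm.camera("side")[:,:,::-1];b=arm.camera("scene")[:,:,::-1]
cv2.imwrite("pics/si5.png",cv2.resize(a[120:250,220:370],None,fx=4.4,fy=4.4,interpolation=cv2.INTER_CUBIC))
cv2.imwrite("pics/sc5.png",cv2.resize(b[130:250,285:435],None,fx=4.4,fy=4.4,interpolation=cv2.INTER_CUBIC))
E
```

```text
[494.88498735  -1.60691     77.19817496] [ 1.79955484e+02  2.75225632e-01 -4.83169967e-03] [ 0.16301561 -0.15051998 -1.12343167] 37.742647640965444
```

View pics/si5.png

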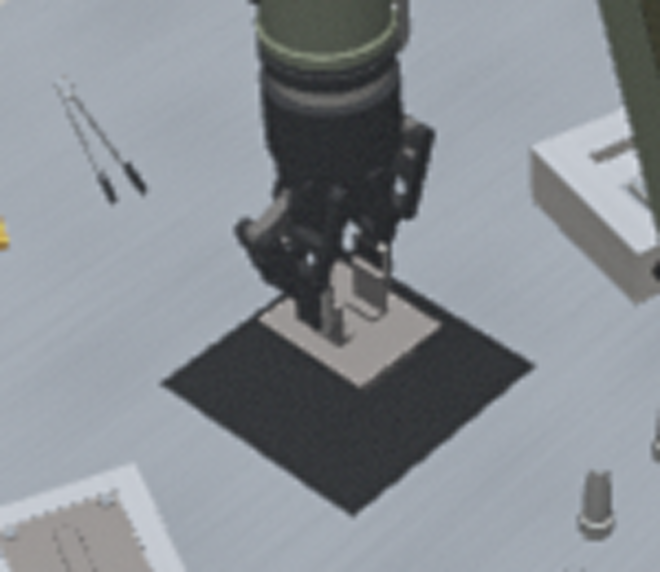

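View pics/sc5.png

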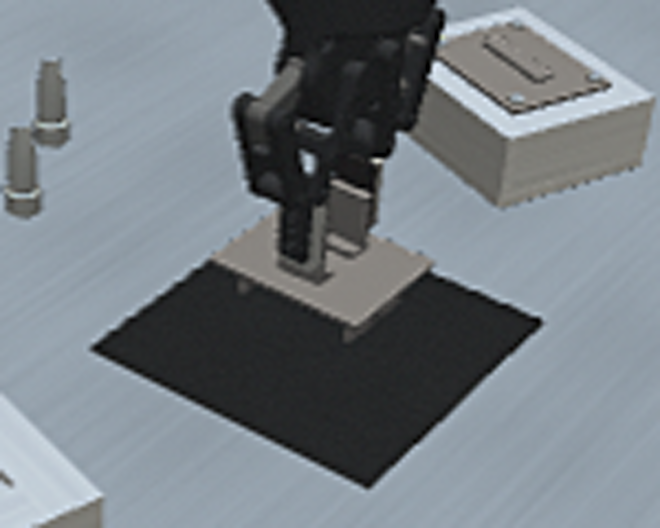

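The cover is level over the mat. I'll lower it in small steps until the wrist force shows contact.

>>> {"method": "play_rows", "body": {
  "rows": [
    [-0.4,0.01,-0.01,0.06,0,0,0],
    [-0.4,0.01,-0.01,0.12,0,0,0],
    [-0.4,0.01,-0.01,0.17,0,0,0],
    [-0.4,0.01,-0.01,0.19,0,0,0],
    [-0.4,0.01,-0.01,0.19,0,0,0]
  ]
}}

```text
t: 5.93
ee_pos: [496.5, -0.8, 59.0]
tcp_rot: [180.0, 0.2, -0.0]
wrist_force: [0.3, -0.3, -0.6]
finger_gap: 38.2
```

>>> {"method": "play_rows", "body": {
  "rows": [
    [-0.4,0,0,0.01,0,0,0],
    [-0.4,0,0,0.02,0,0,0],
    [-0.4,0,0,0.02,0,0,0]
  ]
}}

```text
t: 6.18
ee_pos: [496.5, -0.7, 56.9]
tcp_rot: [180.0, 0.2, -0.0]
wrist_force: [-0.2, 0.4, -1.1]
finger_gap: 38.4
```

>>> {"method": "play_rows", "body": {
  "rows": [
    [-0.4,0,0,0.01,0,0,0],
    [-0.4,0,0,0.015,0,0,0],
    [-0.4,0,0,0.015,0,0,0]
  ]
}}

```text
t: 6.43
ee_pos: [496.6, -0.7, 55.8]
tcp_rot: [180.0, 0.1, -0.0]
wrist_force: [-0.2, 0.4, 2.3]
finger_gap: 37.8
```

>>> {"method": "play_rows", "body": {
  "rows": [
    [-0.4,0,0,0.005,0,0,0],
    [-0.4,0,0,0.01,0,0,0],
    [-0.4,0,0,0.01,0,0,0]
  ]
}}

```text
t: 6.68
ee_pos: [496.7, -0.7, 55.7]
tcp_rot: [180.0, 0.1, -0.0]
wrist_force: [-2.5, -0.2, 9.1]
finger_gap: 38.4
```

Contact shows at z=55.7 (I predicted 55.4) with about 9 N down. I'll open gradually, following down about 2.5 mm to cancel the pads' backward swing so they don't drag the cover up.

>>> {"method": "play_rows", "body": {
  "rows": [
    [-0.1,0,0,0.005,0,0,0],
    [0,0,0,0.008,0,0,0],
    [0.08,0,0,0.012,0,0,0],
    [0.16,0,0,0.016,0,0,0],
    [0.24,0,0,0.02,0,0,0],
    [0.32,0,0,0.025,0,0,0],
    [0.4,0,0,0.025,0,0,0],
    [0.5,0,0,0.025,0,0,0],
    [0.7,0,0,0.025,0,0,0],
    [1,0,0,0.025,0,0,0],
    [1,0,0,0.02,0,0,0],
    [1,0,0,0.02,0,0,0],
    [1,0,0,0.02,0,0,0]
  ]
}}

```text
t: 7.77
ee_pos: [496.7, -0.7, 53.8]
tcp_rot: [180.0, 0.1, -0.0]
wrist_force: [0.3, -0.6, -0.6]
finger_gap: 85.7
```

```bash
python3 - <<'E'
from h import *
s=arm.get_state();print(s["ee_pos"],s["tcp_rot"],s["wrist_force"],s["finger_gap"])
cv2.imwrite("pics/w6.png",arm.camera("wrist")[:,:,::-1])
E
```

```text
[496.72476222  -0.73601925  53.76635218] [ 1.79956749e+02  1.10175173e-01 -1.77827777e-02] [ 0.27929728 -0.61559086 -0.56420215] 85.6789703872935
```

View pics/w6.png

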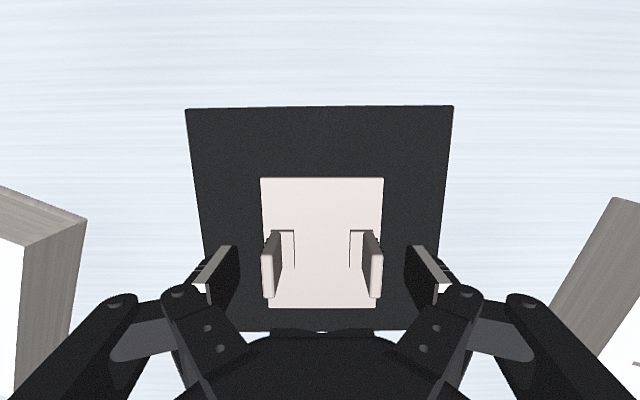

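The cover stands upright on the mat with its tabs at (270,265) and (373,265), and the fingers are clear on both sides. I'll retreat straight up.

>>> {"method": "play_rows", "body": {
  "rows": [
    [1,0,0,-0.1,0,0,0],
    [1,0,0,-0.3,0,0,0],
    [1,0,0,-0.55,0,0,0],
    [1,0,0,-0.8,0,0,0],
    [1,0,0,-1,0,0,0],
    [1,0,0,-1,0,0,0],
    [1,0,0,-1,0,0,0]
  ]
}}

```text
t: 8.4
ee_pos: [497.5, -0.7, 155.3]
tcp_rot: [180.0, -0.1, -0.0]
wrist_force: [0.9, 0.2, -0.3]
finger_gap: 85.5
```

```bash
python3 - <<'E'
from h import *
np.set_printoptions(precision=1,suppress=True)
s=arm.get_state();print(s["ee_pos"],s["tcp_rot"],s["wrist_force"])
np.save("w7.npy",np.r_[s["ee_pos"],s["tcp_rot"]])
a=arm.camera("wrist")[:,:,::-1];b=arm.camera("scene")[:,:,::-1]
cv2.imwrite("pics/w7.png",a);cv2.imwrite("pics/sc7.png",cv2.resize(b[130:280,215:435],None,fx=3.6,fy=3.6,interpolation=cv2.INTER_CUBIC))
E
```

```text
[497.5  -0.7 155.3] [180.   -0.1  -0. ] [ 0.9  0.2 -0.3]
```

View pics/w7.png

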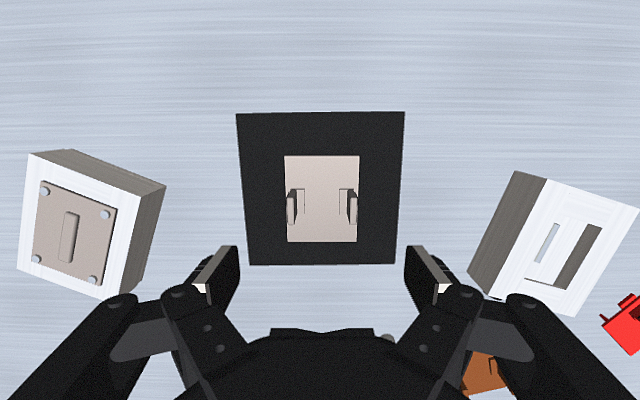

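View pics/sc7.png

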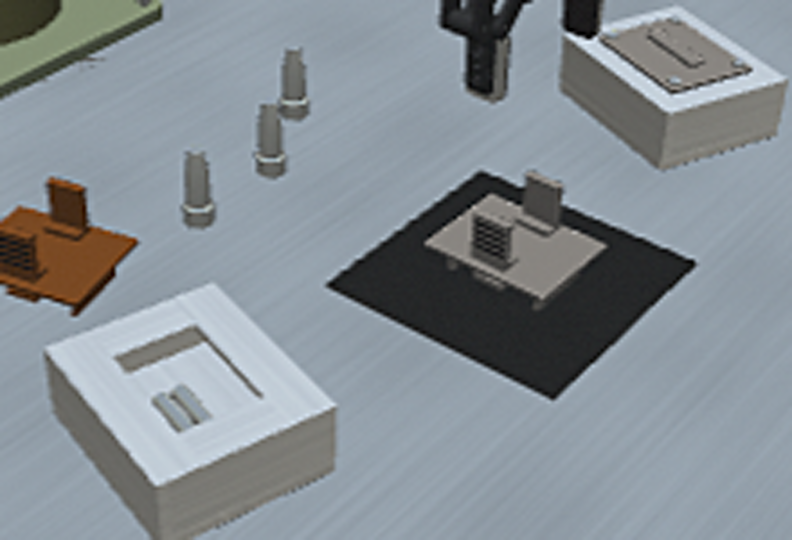

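```bash
python3 - <<'E'
from h import *
p=np.load("w7.npy")
print(ray([(284.5,155.5),(359,155.5),(356.5,242),(287,242)],p,25).mean(0), ray([(236,114),(405,112),(396,263),(250,265)],p,3).mean(0))
print(arm.get_state()["qvel"].round(2)); arm.hand_in()
E
```

```text
[494.55995249  -1.30530176  25.        ] [494.87174419  -1.36314444   3.        ]
[ 0.02  0.9   0.62 -0.02 -0.04  0.02]
the job is handed in; nothing more can be done
```

The snap-fit cover is off its pack and standing right way up in the middle of the black mat, and I've handed the job in. I pinched both tabs to their stops, lifted the cover straight up and carried it over. It was lowered until the wrist force showed contact (about 9 N) before I opened the fingers.

- **Placing:** the last wrist picture puts the cover centre at (494.6, -1.3) and the mat centre at (494.9, -1.4), under 1 mm apart. The last measured tool angle before release was square to the mat to about half a degree.
- **Clearance:** the gripper is about 100 mm above where it let go, fingers open, with wrist force near zero. The screwed-down pack and the look-alike covers were not touched. The arm clock read about 8.5 s at hand-in.
- **Disagreements:** heights from the two fixed cameras read 1.5–2.5 mm lower than the text, about what the calibration allows. While the fingers closed on the tabs, they pushed the arm up about 3 mm with 14 N; in the picture the fingertips stayed about 7 mm above the plate. The finger gap read about 38 mm with the tabs fully pressed, against 42 mm in the text.

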